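Pry the sprung clip off the cart wheel's axle

ROBOT

A 7-joint arm with a two-finger parallel gripper is mounted at the origin on the work surface. World frame = base frame: x ahead of the robot, y to its left, z up, the work surface at z = 0. Lengths are in m, angles in rad, forces in N, time in s.
With the tool pointing down it reaches from about 0.4 to 0.9 m from the base axis. Payload 5.6 kg.
Tool frame: the origin (TCP) lies at the very end of the fingers, on their centre line; the grasp point (between the pads) lies 19 mm behind it (arm.hold_point_z is the z of the grasp point in the tool frame, in m); z points along the fingers, y is the line along which they close (so a half turn about z gives the same grasp; the last joint's range is limited). The gripper opens to 92 mm and grips with 3 to 60 N. Pads are 20 mm wide; open, the fingers measure 128 mm over their backs; the gripper's body (75 mm by 189 mm) begins 69 mm behind the grasp point.
Start: joints at [-1.144, 0.468, -0.012, 1.603, 0.006, 1.071, -0.056], TCP at [0.294, 0.58, 0.215] pointing down, gripper open.
Joint ranges: [-2.53, 2.53], [-0.31, 2.02], [-1.57, 1.55], [0.28, 2.44], [-1.29, 4.43], [0.15, 1.84], [-2.92, 2.92]. Speed limits (rad/s): [2.57, 2.57, 3.14, 3.14, 3.14, 3.14, 3.14].

INTERFACE

Orientations are given as a rotation vector (axis times angle).
In Python, from plant import monitor, eyes, order, arm gives the robot as it stands.
- The arm moves only by the tool send_rows, never from a script. Its argument "targets" is one flat list of numbers, 7 for each row, row after row: the opening, from 0 (shut) to 1 (fully open), then the shift along the tool's x, y, z in cm, then the turn, a rotation vector about the tool's x, y, z in degrees. A call has exactly 5 rows; each row is the pose to reach, as a shift and turn from the pose commanded when the call began, along the tool's axes at that moment; what a row does not reach only later rows make up. A row lasts 1/12 s, in which the tool goes at most 41.7 mm and 7.16 degrees, less where a joint would pass 70% of its speed; a pose out of reach is approached as far as the arm can. A call with a gripper value outside its range is refused whole. The fingers move at their own pace and stop on an object; "newtons" is the grip in N (left out, the last holds). Time passes only in rows, so rows that repeat a pose let the fingers close, or fill a call up. It gives the time, the measured TCP pose, the force, the opening and the grip force at its end, in the units of the state.
- monitor.read_state(): the state, without advancing time (a new reading comes with each control period).
- eyes.get_image(name): name is "side" or "top"; returns a dict with "pixels" (400x640x3 uint8, red, green, blue), "depth" (400x640 float32, m along the optical axis (not along the pixel's ray), 0 where there is no reading), "fx", "fy", "cx", "cy" (pixels), "cam_to_world" (4x4, takes a point from camera to world coordinates). Camera axes: x right, y down, z forward; pixel columns grow to the right and rows downward; lengths in m; the calibration is good to about 2 mm. A picture is of the moment at which its call begins.
- order.close_job(): hands the job in; it is judged then, once.
The state is a dict: "clock": time; "qpos": joint angles; "joint_velocities": joint speeds; "joint_efforts": joint torques, N m; "ee_pos": TCP position; "tcp_rot": TCP orientation; "force": force on the tool from outside, world axes, zero at the start; "ft_torque": the same for the moment, N m; "width": finger opening in m; "gripper_force": force on a finger pad.
Only numpy, scipy, OpenCV 4.12 (cv2) and the standard library are available. Lean on these libraries where they do the work, as an engineer would, in place of code of your own. Each camera call takes 0.05 s, during which the arm holds its last target. There are 200 camera calls.

TASK

The cart wheel has to come off its axle: with the yellow-handled hooked pick, gently hook the eye of the brass axle clip's swivelling pull tab and draw the clip out of the axle groove, so that it is left lying loose on the wheel beside the axle. Use the pick and not the gripper on the clip, do not press or drag hard on the wheel, the axle or the clip, and do not fling the clip off the wheel. Then put the pick back in its green rest and let go, leaving the tin, the hammer and the horseshoe alone.

Things in the scene. Friction and masses are not known exactly. Their poses are not given: they have to be found in the camera images.
- wheel: Fixed cart wheel lying flat, z up, origin on its axis at bench level. Heights above the bench in mm: black tyre 200 across, top 45; red disc 152 across, top 46.5; flat hub face 132 across (red, with a dark washer 84 across let into it), top 53. A fixed steel stub axle 25 in diameter stands up through it, top at 72, with a groove from 57 to 63 high whose neck is 18 in diameter
- groove (a point): point on the axle's axis at the lower edge of the groove (57 above the bench); the clip's origin lies here while it is seated
- clip: Loose sprung brass clip, 69 g, 4.5 thick, level in the groove. Origin: centre of its opening, on the underside; z up. Pull tab on its -x side; mouth to +x, two sprung arms (y to +-15, x to +10) pinching the neck. Drawn straight along its own -x it resists with up to about 15 N (askew it jams), is past the neck after 10 and clear of the axle after 25, then drops to the hub face
- pick: Loose hooked pick, about 100 g. Yellow handle 12 wide (y), 16 high (z), from x = -70 to 20; origin at the place to grip it, half-way up the handle; x points to the hook, z up. Steel shank, 6 diameter, level to x = 84, where a straight round-ended hook, 4 diameter, turns down to 33 below the handle's centre line. In its rest it is level, origin 62 above the bench
- tip (a point): lowest point of the pick's hook (x = 84, z = -33 in the pick's frame)
- rest: Fixed green pick rest, base 135 x 56 x 8; origin on the bench under the pick's origin, x the way the hook points. Two posts, 10 long in x, 34 wide, with side lugs 22 apart rising 12: at x = -55 (post top 54) for the handle, at x = 45 (post top 59) for the shank. The pick belongs at x = 0, y = 0, hook hanging down past the +x end
- tin: blue tin, 68 diameter, 70 high, standing; origin at the centre of its underside. Bystander
- hammer: hammer lying flat, 260 long; origin near its middle. Bystander
- horseshoe: dark steel horseshoe lying flat, about 130 across and 9 thick; origin at its centre on the bench. Bystander
- pin (a point): pivot of the clip's flat pull tab (15.5 to -x of the clip's origin). The tab swings stiffly, level, about it and may stand anywhere within 55 degrees of the clip's -x; its angle is not measured. It has a square eye, 8 x 8, centred 18 from the pivot, with bars 3 (inner) and 5 (outer) thick and 4.5 wide cheeks: 17 wide, ends 27 from the pivot. Under it, 4 clear, is the hub face
Mind the look-alikes: they are no part of the job. Several things have the shape of the pick; the one meant has the colours described above. What is meant by the clip is not blue, and is the smaller of those in its own colour.

How it is judged:
On the way, in this order (a step that is already met when the one before it is completed fails the run):
1. the pick's hook is down in the clip's pull tab and bears on it, the clip still seated in its groove (z of tip in the frame of groove below 0.002 m and horizontal distance between tip and pin between 0.013 and 0.0235 m and contact force between pick and clip above 1 N and horizontal distance between clip and groove below 0.004 m), for 0.05 s.
2. the clip, drawn by the pick, has come out of the groove (horizontal distance between clip and groove above 0.022 m and horizontal distance between tip and pin below 0.028 m), for 0.05 s.
At the end, for the whole second after the job is handed in: The clip lies at rest on the wheel, its origin 25 to 100 mm from the axle's axis; the pick rests in its rest as it was found, within 12 mm and 7 degrees, hook hanging down past the same end; both released (horizontal distance between clip and groove between 0.025 and 0.1 m and height (world z) of clip between 0.03 and 0.065 m and linear speed of each of clip, pick below 0.01 m/s and horizontal distance between pick and rest below 0.012 m and z of pick in the frame of rest between 0.057 and 0.067 m and angle between the x axis of pick and the x axis of rest, either way round below 0.12 rad and x of tip in the frame of rest above 0.06 m and angle between pick's own z axis and vertical below 0.2 rad); the robot touches nothing.
It fails at once if the gripper or arm touches the clip, or presses on the wheel with more than 5 N (contact force between any of the fingers, the arm and clip above 0.5 N or contact force between any of the fingers, the arm and wheel above 5 N).
It fails at once if the pick is pressed or dragged on the wheel or axle with more than 15 N (contact force between pick and wheel above 15 N).
It fails at once if the pick presses or pulls the clip with more than 20 N (contact force between pick and clip above 20 N).
It fails at once if the clip is flung or dragged off the wheel (distance between clip and groove above 0.12 m).
It fails at once if a bystander is moved more than 30 mm (distance of any of tin, hammer, horseshoe from where it was at the start of the episode above 0.03 m).
It also fails if it takes over 72 s, if anything falls off the work surface, if the arm or the gripper's body presses on something with over 40 N, if the wrist force passes 120 N, or if a joint passes its speed limit or range.

## Working session

There is one attempt and no reset: what is moved stays moved. The work goes in short steps, Python scripts to look and compute and a tool call to move; the robot and the scene stay as the last step left them, time stands still between calls to the robot, and variables do not carry over. Pictures are saved under pics/ and viewed, at most 10 in all, crops included, and the job is handed in when it is done.

Besides the shell and the picture viewer there is one more tool, called after "Emit:" by a JSON object that holds its "name" and its "arguments", one argument or row to a line. send_rows: Moves the arm, as the interface text tells. Its arguments: {"type":"object","properties":{"targets":{"type":"array"},"newtons":{"type":"number"}},"required":["targets"]}

```bash
mkdir -p pics; ls; cat > h.py <<'E'
import numpy as np,cv2
from plant import monitor,eyes,order,arm
def grab(n,tag):
    im=eyes.get_image(n); np.savez(f'{tag}.npz',**im)
    cv2.imwrite(f'pics/{tag}.png',im['pixels'][:,:,::-1]); return im
def load(tag): return dict(np.load(f'{tag}.npz'))
def pts(im):
    d=im['depth']; v,u=np.mgrid[:d.shape[0],:d.shape[1]]
    P=np.stack([(u-im['cx'])/im['fx']*d,(v-im['cy'])/im['fy']*d,d,np.ones_like(d)],-1)
    return (P@im['cam_to_world'].T)[...,:3]
E
python3 -c "
from h import *
for n in('top','side'):
    im=grab(n,n+'0');print(im['fx'],im['cam_to_world'].round(3).tolist())
s=monitor.read_state();print(s['ee_pos'],s['tcp_rot'],s['width'],s['clock'],arm.hold_point_z)"
```

```text
pics
476.8901901568551 [[0.095, -0.975, 0.2, 0.298], [-0.995, -0.094, 0.013, 0.033], [0.006, -0.201, -0.98, 1.284], [0.0, 0.0, 0.0, 1.0]]
436.63416008278466 [[-0.99, -0.05, 0.129, 0.441], [-0.136, 0.516, -0.846, 0.763], [-0.025, -0.855, -0.518, 0.514], [0.0, 0.0, 0.0, 1.0]]
[0.29409564 0.57907063 0.21374707] [-7.31227158e-01 -3.05505242e+00  2.44828793e-03] 0.0916443935870911 0.1 -0.0187
```

View pics/top0.png

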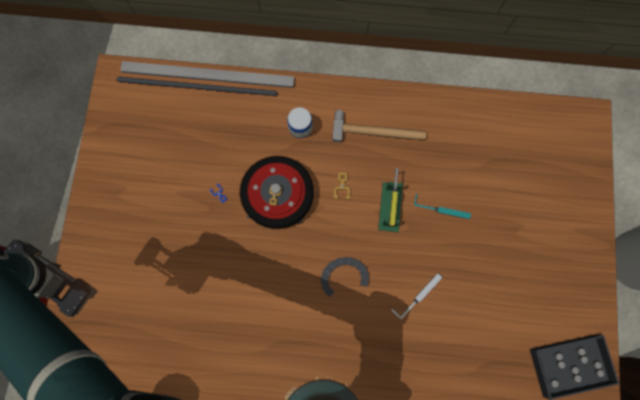

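View pics/side0.png

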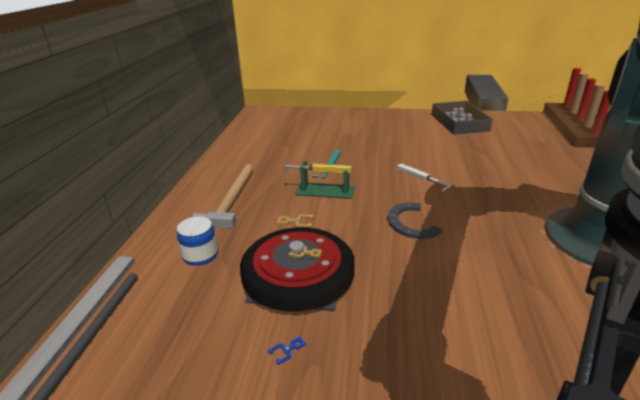

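```bash
python3 - <<'E'
from h import *
t=load('top0');s=load('side0')
a=cv2.resize(t['pixels'][170:215,245:310],None,fx=6,fy=6,interpolation=cv2.INTER_CUBIC)
b=cv2.resize(s['pixels'][225:285,255:355],None,fx=8,fy=8,interpolation=cv2.INTER_CUBIC)[:, :]
c=np.zeros((600,800,3),np.uint8);c[:480,:800]=b; cv2.imwrite('pics/crop0.png',c[:480,:,::-1])
for n,im in(('top',t),('side',s)):
    P=pts(im);hsv=cv2.cvtColor(im['pixels'],cv2.COLOR_RGB2HSV);H,S,V=[hsv[...,i].astype(int) for i in range(3)]
    box=np.zeros(H.shape,bool)
    if n=='top': box[150:240,230:420]=1
    else: box[140:320,230:365]=1
    def rep(l,m):
        m=m&box&(im['depth']>0);Q=P[m];v,u=np.nonzero(m)
        r=cv2.minAreaRect((Q[:,:2]*1000).astype(np.float32))
        print(n,l,m.sum(),'px',u.mean().round(1),v.mean().round(1),'med',np.median(Q,0).round(4),'rect mm',np.round(r[0],1),np.round(r[1],1),round(r[2],1),'z',np.percentile(Q[:,2],[5,95]).round(4))
    z=P[...,2]
    rep('yellow',(H>22)&(H<35)&(S>150)&(V>110)&(z>.055))
    rep('green',(H>50)&(H<90)&(S>90)&(z<.03))
    red=((H<6)|(H>174))&(S>150)&(z>.035)&(z<.06);rep('red',red)
    rep('brass',(H>14)&(H<30)&(S>90)&(V>120)&(z>.05)&(P[...,0]<9)&~((H>22)&(z>.064)))
    rep('high',(z>.067)&(z<.08)&(S<60))
E
```

```text
top yellow 142 px 393.3 208.5 med [ 0.5524 -0.1349  0.0703] rect mm [ 555.2 -135. ] [11.7 87.6] 88.4 z [0.0655 0.074 ]
top green 423 px 387.8 207.9 med [ 0.569  -0.1243  0.0083] rect mm [ 569.4 -160.1] [ 99.4 126.2] 88.4 z [0.004  0.0164]
top red 1680 px 275.9 190.7 med [0.5741 0.1738 0.0502] rect mm [579.8 176.9] [154.8 155.5] 6.0 z [0.0434 0.0557]
top brass 49 px 275.1 198.5 med [0.5507 0.1808 0.0609] rect mm [553.   29.7] [322.2  37.7] 89.1 z [0.0555 0.0644]
top high 73 px 288.2 187.3 med [0.58   0.1753 0.0711] rect mm [597.   21.2] [ 45.  333.9] 10.8 z [0.0679 0.0754]
side yellow 107 px 332.7 166.4 med [ 0.5521 -0.1303  0.068 ] rect mm [ 555.6 -136.3] [21.7 85.5] 88.3 z [0.0648 0.0698]
side green 670 px 326.3 185.8 med [ 0.5706 -0.1259  0.0072] rect mm [ 570.3 -226.6] [246.6 127.2] 89.3 z [0.005 0.02 ]
side red 2529 px 296.5 261.2 med [0.5732 0.205  0.051 ] rect mm [579.5 175.8] [153.4 156. ] 6.8 z [0.0445 0.0529]
side brass 350 px 320.0 207.0 med [ 0.5569 -0.1267  0.0604] rect mm [550.4  21.7] [ 90.8 341.6] 2.1 z [0.0543 0.0679]
side high 127 px 296.6 241.4 med [0.579  0.1798 0.0707] rect mm [603.  32.] [ 22.2 321.3] 9.6 z [0.0676 0.072 ]
```

View pics/crop0.png

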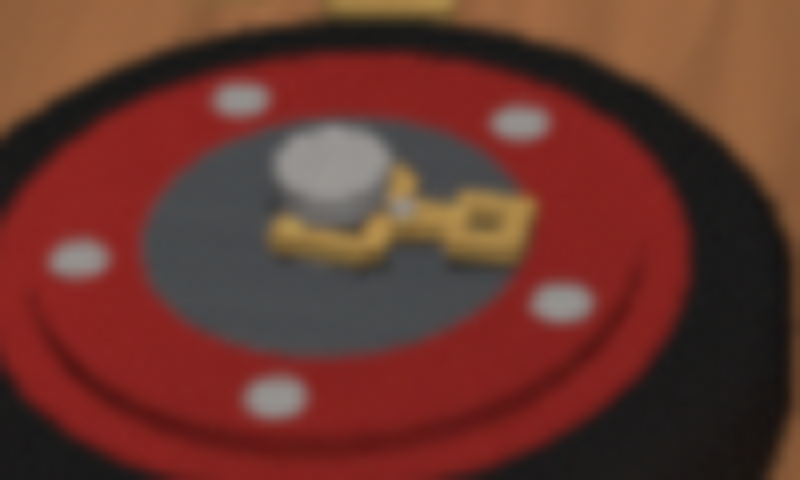

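```bash
cat >> h.py <<'E'
def ray(im,u,v,z):
    M=im['cam_to_world'];d=M[:3,:3]@[(u-im['cx'])/im['fx'],(v-im['cy'])/im['fy'],1];o=M[:3,3]
    return (o+d*(z-o[2])/d[2])[:3]
E
python3 - <<'E'
from h import *
s=load('side0');t=load('top0')
f=lambda x,y,z:ray(s,255+(x+.5)/8-.5,225+(y+.5)/8-.5,z)
A=f(332,160,.072);print('axle',A)
pts_={'pivot':(402,208,.062),'eye':(487,222,.059),'eyetop':(487,218,.0615),'tabNE':(537,198,.0615),'tabNW':(458,190,.0615),'tabSE':(522,250,.0615),'tabSW':(445,246,.0615),'armtipnear':(270,230,.0615),'arm corner':(380,247,.0615),'farcorner':(400,167,.0615)}
for k,(x,y,z) in pts_.items():
    p=f(x,y,z);print(k,p.round(4),((p-A)[:2]*1000).round(1))
# axle in each via wheel hub; pick hook & shank
for n,im in(('top',t),('side',s)):
    P=pts(im);z=P[...,2]
    m=(P[...,0]>.49)&(P[...,0]<.72)&(abs(P[...,1]+.135)<.03)&(z>.03)&(z<.09)
    Q=P[m]
    for x0 in np.arange(.49,.71,.02):
        q=Q[(abs(Q[:,0]-x0)<.01)];
        if len(q): 
            q=q[q[:,2]>q[:,2].max()-.008];print(n,round(x0,2),len(q),q.mean(0).round(4))
    hsv=cv2.cvtColor(im['pixels'],cv2.COLOR_RGB2HSV);H,S,V=[hsv[...,i].astype(int) for i in range(3)]
    g=(H>50)&(H<90)&(S>90)&(z<.012)&(abs(P[...,1]+.135)<.04)&(abs(P[...,0]-.56)<.09)
    print('base',cv2.minAreaRect((P[g][:,:2]*1000).astype(np.float32)))
    for nm,cx,cy in(('tin',300,122),('shoe',346,275)):
        if n=='top': print(nm,P[cy,cx])
    m=(P[...,0]>.62)&(P[...,2]>.01)&(P[...,0]<.8)&(P[...,1]<0.08)&(P[...,1]>-.3)
    if n=='top':print('hammer',P[m].min(0),P[m].max(0))
s=monitor.read_state()
from scipy.spatial.transform import Rotation as R
print(R.from_rotvec(s['tcp_rot']).as_matrix().round(3))
E
```

```text
axle [0.57874053 0.17836539 0.072     ]
pivot [0.5638 0.1804 0.062 ] [-15.   2.]
eye [0.5457 0.1795 0.059 ] [-33.    1.1]
eyetop [0.5454 0.1813 0.0615] [-33.4   2.9]
tabNE [0.5358 0.1733 0.0615] [-42.9  -5. ]
tabNW [0.553  0.1723 0.0615] [-25.7  -6.1]
tabSE [0.5365 0.1913 0.0615] [-42.3  13. ]
tabSW [0.5527 0.1917 0.0615] [-26.   13.3]
armtipnear [0.5904 0.1902 0.0615] [11.7 11.8]
arm corner [0.5662 0.1935 0.0615] [-12.5  15.1]
farcorner [0.5668 0.1655 0.0615] [-11.9 -12.9]
top 0.51 15 [ 0.5159 -0.1356  0.0714]
top 0.53 36 [ 0.5299 -0.1353  0.07  ]
top 0.55 31 [ 0.5491 -0.1347  0.0707]
top 0.57 35 [ 0.5702 -0.1356  0.0702]
top 0.59 30 [ 0.5896 -0.1351  0.0699]
top 0.61 15 [ 0.6134 -0.1328  0.0696]
top 0.63 15 [ 0.625  -0.1371  0.07  ]
top 0.65 16 [ 0.6499 -0.1376  0.0645]
top 0.67 4 [ 0.6637 -0.1372  0.0643]
base ((570.2789306640625, -134.720458984375), (48.432334899902344, 125.90607452392578), 88.56608581542969)
tin [0.76571578 0.13060281 0.07212362]
shoe [ 0.37567771 -0.03063578  0.00136025]
hammer [ 0.62000636 -0.21768634  0.01011335] [0.79989582 0.04119178 0.07494106]
side 0.51 21 [ 0.5153 -0.1314  0.0668]
side 0.53 49 [ 0.5289 -0.1294  0.0664]
side 0.55 40 [ 0.5492 -0.131   0.0669]
side 0.57 41 [ 0.5703 -0.1307  0.0667]
side 0.59 38 [ 0.5897 -0.132   0.0673]
side 0.61 26 [ 0.6115 -0.1327  0.0662]
side 0.63 26 [ 0.6248 -0.1326  0.0665]
side 0.65 21 [ 0.6512 -0.1355  0.0618]
side 0.67 9 [ 0.6631 -0.1351  0.061 ]
base ((571.5195922851562, -129.3311309814453), (52.16676712036133, 127.18109893798828), 89.30219268798828)
[[-0.892  0.453 -0.001]
 [ 0.453  0.892 -0.001]
 [-0.    -0.002 -1.   ]]
```

Emit:
{"name": "send_rows", "arguments": {
  "targets": [0.4,-3,-2.6,0,0,0,-5.2,0.4,-6,-5.3,0,0,0,-10.4,0.4,-9,-7.9,0,0,0,-15.6,0.4,-12,-10.6,0,0,0,-20.8,0.4,-15,-13.2,0,0,0,-26],
  "newtons": 20
}}

```text
clock: 0.52
ee_pos: [0.3684, 0.3918, 0.2142]
tcp_rot: [-0.018, -3.141, 0.001]
force: [1.5, -0.3, 0.1]
width: 0.0607
gripper_force: 0.0
```

Emit:
{"name": "send_rows", "arguments": {
  "targets": [0.4,-1.4,-3.5,0,0,0,0,0.4,-2.8,-7,0,0,0,0,0.4,-4.2,-10.5,0,0,0,0,0.4,-5.6,-14,0,0,0,0,0.4,-7,-17.5,0,0,0,0]
}}

```text
clock: 0.93
ee_pos: [0.4356, 0.2159, 0.2145]
tcp_rot: [-0.025, -3.141, 0.0]
force: [0.7, -0.3, -0.7]
width: 0.0368
gripper_force: 0.0
```

Emit:
{"name": "send_rows", "arguments": {
  "targets": [0.4,-1.4,-3.5,0,0,0,0,0.4,-2.8,-7,0,0,0,0,0.4,-4.2,-10.5,0,0,0,0,0.4,-5.6,-14,0,0,0,0,0.4,-7,-17.5,0,0,0,0]
}}

```text
clock: 1.35
ee_pos: [0.5027, 0.0399, 0.2145]
tcp_rot: [-0.025, -3.141, -0.0]
force: [0.5, 0.9, -0.1]
width: 0.0366
gripper_force: 0.0
```

Emit:
{"name": "send_rows", "arguments": {
  "targets": [0.4,-1.6,-3.5,1,0,0,0,0.4,-3.2,-7,2,0,0,0,0.4,-4.8,-10.5,3,0,0,0,0.4,-6.4,-14,4,0,0,0,0.4,-8,-17.4,5,0,0,0]
}}

```text
clock: 1.77
ee_pos: [0.58, -0.1354, 0.1638]
tcp_rot: [-0.025, -3.141, -0.0]
force: [0.7, 0.1, -0.2]
width: 0.0372
gripper_force: 0.0
```

```bash
python3 - <<'E'
from h import *
t=grab('top','t1');s=grab('side','s1');st=monitor.read_state();print(st['ee_pos'],st['tcp_rot'])
a=cv2.resize(t['pixels'][140:260,330:470],None,fx=4,fy=4,interpolation=cv2.INTER_CUBIC)
b=cv2.resize(s['pixels'][80:220,250:390],None,fx=4,fy=4,interpolation=cv2.INTER_CUBIC)[:,160:400]
c=np.zeros((560,800,3),np.uint8);c[:480,:560]=a;c[:,560:]=b;cv2.imwrite('pics/c1.png',c[:,:,::-1])
E
```

```text
[ 0.57940794 -0.14076034  0.162474  ] [-0.03900583 -3.13887074  0.00597001]
```

View pics/c1.png

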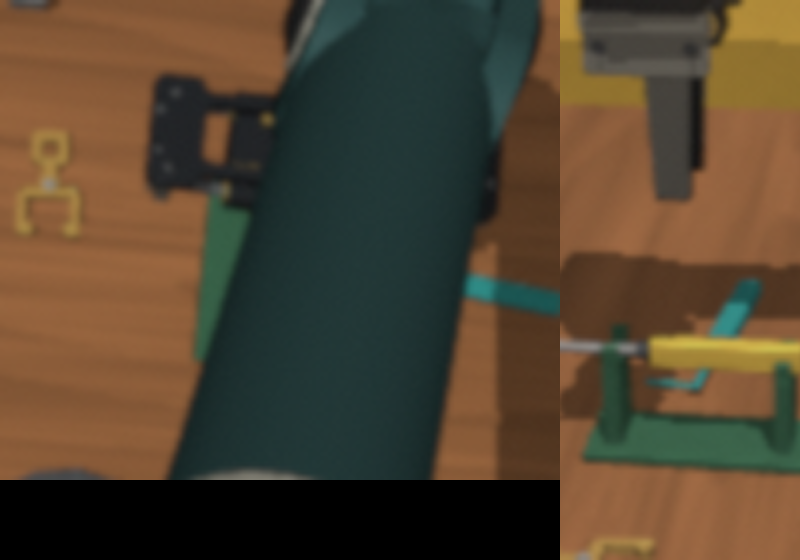

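Emit:
{"name": "send_rows", "arguments": {
  "targets": [0.4,0,0,0,0,0,0,0.4,0,0,3,0,0,0,0.4,0,0,6,0,0,0,0.4,0,0,8,0,0,0,0.4,0,0,8,0,0,0]
}}

```text
clock: 2.28
ee_pos: [0.5766, -0.1306, 0.0808]
tcp_rot: [-0.021, -3.134, -0.003]
force: [-0.0, 0.6, -0.6]
width: 0.0367
gripper_force: 0.0
```

```bash
python3 - <<'E'
from h import *
s=grab('side','s2');st=monitor.read_state();print(st['ee_pos'],st['tcp_rot'])
cv2.imwrite('pics/c2.png',cv2.resize(s['pixels'][110:210,270:370],None,fx=6,fy=6,interpolation=cv2.INTER_CUBIC)[:,:,::-1])
E
```

```text
[ 0.57816483 -0.13129712  0.08311315] [-2.16153030e-02 -3.13725970e+00 -2.29275521e-03]
```

View pics/c2.png

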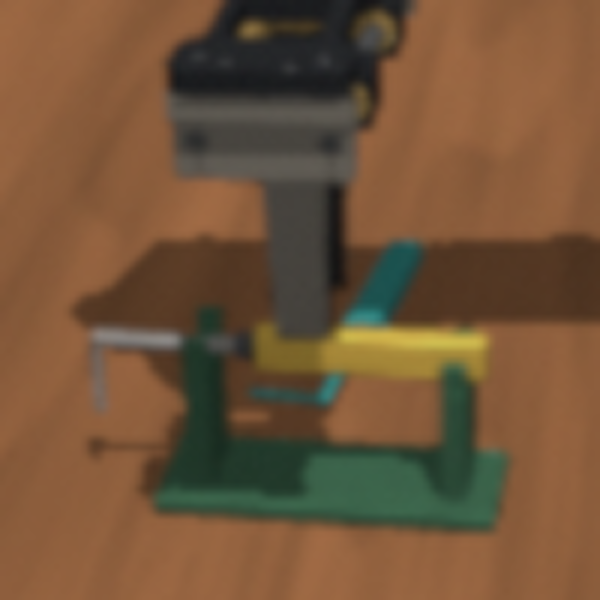

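Emit:
{"name": "send_rows", "arguments": {
  "targets": [0.4,0,0,1.3,0,0,0,0.4,0,0,2.6,0,0,0,0.4,0,0,3.9,0,0,0,0.4,0,0,3.9,0,0,0,0.4,0,0,3.9,0,0,0]
}}

```text
clock: 2.75
ee_pos: [0.5793, -0.1334, 0.0448]
tcp_rot: [-0.025, -3.14, -0.0]
force: [0.9, 0.3, -0.3]
width: 0.0365
gripper_force: 0.0
```

Emit:
{"name": "send_rows", "arguments": {
  "targets": [0,0,0,0,0,0,0,0,0,0,0,0,0,0,0,0,0,0,0,0,0,0,0,0,0,0,0,0,0,0,0,0,0,0,0],
  "newtons": 60
}}

```text
clock: 3.17
ee_pos: [0.5802, -0.1336, 0.0461]
tcp_rot: [0.025, 3.141, -0.0]
force: [0.7, 0.0, 1.1]
width: 0.0112
gripper_force: 60.0
```

Emit:
{"name": "send_rows", "arguments": {
  "targets": [0,0,0,-1,0,0,0,0,0,0,-3.5,0,0,0,0,0,0,-6.5,0,0,0,0,0,0,-9.5,0,0,0,0,0,0,-12,0,0,0]
}}

```text
clock: 3.58
ee_pos: [0.58, -0.1337, 0.1682]
tcp_rot: [0.026, 3.14, -0.0]
force: [0.3, -0.2, -2.0]
width: 0.0114
gripper_force: 60.0
```

Emit:
{"name": "send_rows", "arguments": {
  "targets": [0,0.6,1.5,0,0,0,0,0,1.7,4.4,0,0,0,0,0,3,7.6,0,0,0,0,0,4.3,10.8,0,0,0,0,0,5.6,14,0,0,0,0]
}}

```text
clock: 4.0
ee_pos: [0.5252, 0.0085, 0.1663]
tcp_rot: [0.027, 3.141, 0.0]
force: [0.9, 1.0, -0.7]
width: 0.0112
gripper_force: 60.0
```

Emit:
{"name": "send_rows", "arguments": {
  "targets": [0,1.3,3.3,0,0,0,0,0,2.6,6.6,0,0,0,0,0,3.9,9.9,0,0,0,0,0,5.6,13.9,0,0,0,0,0,6.8,17.3,0,0,0,0]
}}

```text
clock: 4.42
ee_pos: [0.4595, 0.183, 0.1664]
tcp_rot: [0.026, 3.141, 0.001]
force: [0.5, 0.3, -1.4]
width: 0.0113
gripper_force: 60.0
```

Emit:
{"name": "send_rows", "arguments": {
  "targets": [0,0,0,1,0,0,0,0,0,0,2.5,0,0,0,0,0,0,4,0,0,0,0,0,0,5.2,0,0,0,0,0,0,5.2,0,0,0]
}}

```text
clock: 4.83
ee_pos: [0.4594, 0.1806, 0.112]
tcp_rot: [-0.025, -3.138, 0.003]
force: [0.5, -0.1, -0.6]
width: 0.0113
gripper_force: 60.0
```

```bash
cat >> h.py <<'E'
def sidecrop(tag,name):
    s=grab('side',tag);st=monitor.read_state();print(st['clock'],st['ee_pos'].round(4),st['tcp_rot'].round(3),st['force'].round(1),st['width'])
    cv2.imwrite(f'pics/{name}.png',cv2.resize(s['pixels'][210:285,270:370],None,fx=8,fy=8,interpolation=cv2.INTER_CUBIC)[:,:,::-1])
def f2(im,x,y,z): return ray(im,270+(x+.5)/8-.5,210+(y+.5)/8-.5,z)
def proj(im,p):
    M=np.linalg.inv(im['cam_to_world']);q=M[:3,:3]@p+M[:3,3]
    u=q[0]/q[2]*im['fx']+im['cx'];v=q[1]/q[2]*im['fy']+im['cy']
    return ((u+.5-270)*8-.5,(v+.5-210)*8-.5)
E
python3 - <<'E'
from h import *
sidecrop('s3','c3')
E
```

```text
4.8833 [0.4602 0.1808 0.1131] [-2.60e-02 -3.14e+00  2.00e-03] [ 0.2  0.2 -0.6] 0.011285265957034314
```

View pics/c3.png

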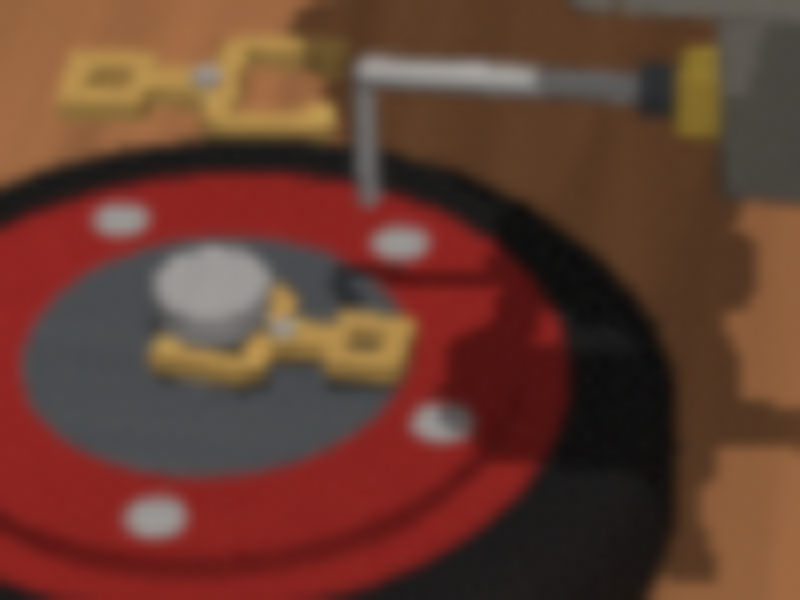

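```bash
python3 - <<'E'
from h import *
s=load('s3');T=np.array([.4602,.1808,.1131])
t=f2(s,370,206,.096);print('tip ray',t,t-T)
print('hook top',f2(s,368,75,.129)-T)
P=pts(s)
for v in range(222,238):
    u=316 if v>224 else 316; print(v,P[v,u].round(4),P[v,u-1].round(4))
for z in(.0615,.06):print('eye',f2(s,367,341,z),'axle',f2(s,212,280,.072))
print('handle front',f2(s,672,90,.129)-T, 'pivot',f2(s,284,327,.062))
E
```

```text
tip ray [0.54354265 0.18155333 0.096     ] [ 0.08334265  0.00075333 -0.0171    ]
hook top [0.08249526 0.00169727 0.0159    ]
222 [0.5425 0.1809 0.122 ] [0.5444 0.1792 0.1208]
223 [0.5428 0.1794 0.1191] [0.544  0.182  0.1207]
224 [0.5429 0.1792 0.117 ] [0.5444 0.1798 0.1173]
225 [0.5425 0.1816 0.1166] [0.5447 0.1789 0.1147]
226 [0.5426 0.1815 0.1146] [0.5446 0.1795 0.1131]
227 [0.5433 0.1779 0.1101] [0.5448 0.1788 0.1106]
228 [0.543  0.1802 0.1097] [0.5448 0.1793 0.109 ]
229 [0.5431 0.18   0.1076] [0.5445 0.1811 0.1083]
230 [0.5432 0.1799 0.1055] [0.545  0.1787 0.1046]
231 [0.5429 0.1815 0.1047] [0.5451 0.1786 0.1025]
232 [0.5436 0.1782 0.1003] [0.5448 0.1808 0.102 ]
233 [0.5435 0.1789 0.0988] [0.545  0.1803 0.0997]
234 [0.5432 0.181  0.0983] [0.5451 0.1797 0.0972]
235 [0.5435 0.1799 0.0954] [0.556  0.1192 0.0517]
236 [0.5536 0.1227 0.0521] [0.5553 0.1237 0.0527]
237 [0.5529 0.1271 0.053 ] [0.5549 0.1263 0.0523]
eye [0.54522779 0.18233606 0.0615    ] axle [0.57874053 0.17836539 0.072     ]
eye [0.54557201 0.18041438 0.06      ] axle [0.57874053 0.17836539 0.072     ]
handle front [0.02131031 0.00110579 0.0159    ] pivot [0.56342076 0.18001928 0.062     ]
```

Emit:
{"name": "send_rows", "arguments": {
  "targets": [0,-0.17,0.06,0.7,0,0,0,0,-0.17,0.06,1.5,0,0,0,0,-0.17,0.06,2.3,0,0,0,0,-0.17,0.06,2.8,0,0,0,0,-0.17,0.06,2.8,0,0,0]
}}

```text
clock: 5.3
ee_pos: [0.4618, 0.1816, 0.0844]
tcp_rot: [-0.025, -3.14, 0.002]
force: [-0.0, 0.1, 0.3]
width: 0.0117
gripper_force: 60.0
```

Emit:
{"name": "send_rows", "arguments": {
  "targets": [0,0,0,0,0,0,0,0,0,0,0,0,0,0,0,0,0,0,0,0,0,0,0,0,0,0,0,0,0,0,0,0,0,0,0]
}}

```text
clock: 5.72
ee_pos: [0.4628, 0.1821, 0.0859]
tcp_rot: [0.025, 3.141, 0.0]
force: [0.0, -0.1, -1.2]
width: 0.0113
gripper_force: 60.0
```

```bash
python3 - <<'E'
from h import *
sidecrop('s4','c4')
s=load('s4');a=s['pixels'][235:260,295:330];cv2.imwrite('pics/c4.png',cv2.resize(a,None,fx=20,fy=20,interpolation=cv2.INTER_CUBIC)[:,:,::-1])
P=pts(s)
for v in range(236,250): print(v,P[v,313:320].round(4)[:, :].tolist() if v>241 else P[v,315].round(4))
E
```

```text
5.7667 [0.4628 0.1821 0.0858] [0.025 3.141 0.   ] [-0.2  0.  -1. ] 0.01124165576229854
236 [0.5453 0.1794 0.0929]
237 [0.5451 0.1809 0.092 ]
238 [0.5454 0.18   0.0893]
239 [0.5454 0.1804 0.0875]
240 [0.5455 0.1803 0.0854]
241 [0.5455 0.1802 0.0833]
242 [[0.5489, 0.1807, 0.0813], [0.5475, 0.179, 0.0802], [0.5457, 0.1798, 0.0809], [0.5509, 0.1408, 0.0521], [0.5489, 0.1415, 0.0527], [0.5472, 0.1408, 0.0523], [0.5457, 0.139, 0.0511]]
243 [[0.5493, 0.179, 0.078], [0.5473, 0.1808, 0.0794], [0.5456, 0.1809, 0.0796], [0.5506, 0.143, 0.0514], [0.5488, 0.1425, 0.0512], [0.5467, 0.1442, 0.0526], [0.545, 0.1437, 0.0524]]
244 [[0.5492, 0.1799, 0.0765], [0.5473, 0.181, 0.0775], [0.546, 0.1789, 0.0761], [0.5499, 0.147, 0.0522], [0.5481, 0.1474, 0.0527], [0.5465, 0.1458, 0.0516], [0.5447, 0.1459, 0.0519]]
245 [[0.5551, 0.1488, 0.051], [0.5475, 0.1806, 0.0751], [0.5456, 0.1816, 0.076], [0.5495, 0.1498, 0.0522], [0.5479, 0.1488, 0.0515], [0.546, 0.1491, 0.0519], [0.5442, 0.1492, 0.0521]]
246 [[0.5544, 0.1529, 0.0519], [0.5475, 0.1806, 0.0731], [0.5454, 0.1828, 0.0749], [0.5488, 0.1542, 0.0533], [0.5472, 0.1533, 0.0528], [0.5459, 0.1505, 0.0508], [0.544, 0.1508, 0.0511]]
247 [[0.5539, 0.1561, 0.0522], [0.5476, 0.1806, 0.0709], [0.5458, 0.181, 0.0714], [0.5487, 0.1551, 0.0518], [0.5467, 0.1565, 0.053], [0.5452, 0.1551, 0.0521], [0.5431, 0.1565, 0.0533]]
248 [[0.5536, 0.1581, 0.0514], [0.5475, 0.1814, 0.0695], [0.5459, 0.181, 0.0692], [0.5481, 0.1592, 0.0527], [0.5464, 0.1585, 0.0524], [0.5447, 0.158, 0.0521], [0.5431, 0.1572, 0.0516]]
249 [[0.5508, 0.1734, 0.061], [0.549, 0.1738, 0.0615], [0.5476, 0.1721, 0.0603], [0.5458, 0.1726, 0.0608], [0.5441, 0.1722, 0.0607], [0.544, 0.1625, 0.0533], [0.5427, 0.1596, 0.0513]]
```

View pics/c4.png

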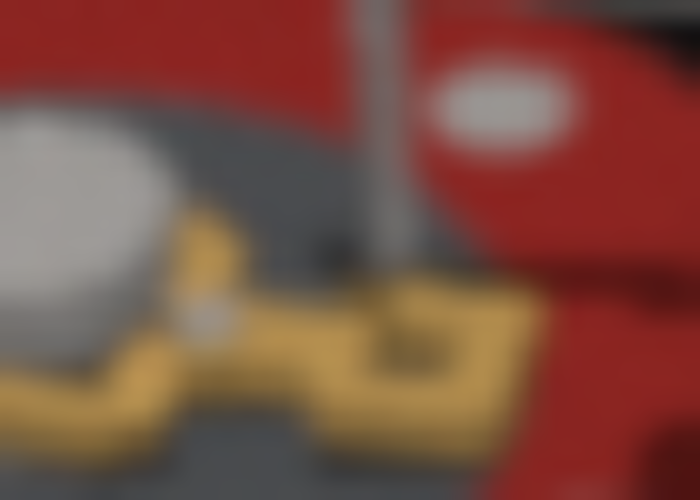

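```bash
python3 - <<'E'
from h import *
for tag in('s0','s3','s4'):
    s=load('side0' if tag=='s0' else tag);P=pts(s)
    hsv=cv2.cvtColor(s['pixels'],cv2.COLOR_RGB2HSV).astype(int)
    m=(P[...,2]>.0575)&(P[...,2]<.066)&(P[...,0]>.534)&(P[...,0]<.552)&(abs(P[...,1]-.18)<.02)&(hsv[...,0]>12)&(hsv[...,0]<32)&(hsv[...,1]>90)
    Q=P[m];print(tag,len(Q),Q.mean(0).round(4))
    for x0 in np.arange(.536,.553,.0024):
        q=Q[abs(Q[:,0]-x0)<.0012]
        if len(q):print(round(x0,4),len(q),q[:,1].min().round(4),q[:,1].max().round(4),q[:,2].mean().round(4))
s=load('s4');f=lambda x,y,z:ray(s,295+(x+.5)/20-.5,235+(y+.5)/20-.5,z)
print('tip',f(397,262,.0687),'eye',f(418,346,.0608),f(418,346,.0615),'tabtop corners',[f(*p,.061)[:2].round(4) for p in((378,278),(545,290),(520,405),(310,385))],'pivot',f(207,320,.062))
E
```

```text
s0 65 [0.5443 0.1821 0.0601]
0.536 4 0.1755 0.1873 0.0603
0.5384 10 0.174 0.191 0.0603
0.5408 11 0.1761 0.1902 0.06
0.5432 8 0.1731 0.1886 0.0601
0.5456 8 0.172 0.1897 0.06
0.548 9 0.1735 0.1885 0.0598
0.5504 12 0.1714 0.1903 0.0602
0.5528 3 0.1791 0.189 0.0601
s3 64 [0.544  0.1821 0.0602]
0.536 6 0.1747 0.1873 0.0609
0.5384 8 0.1729 0.1901 0.0601
0.5408 11 0.1753 0.1904 0.0602
0.5432 8 0.1736 0.1896 0.06
0.5456 11 0.1718 0.1917 0.0602
0.548 8 0.1723 0.1899 0.0599
0.5504 11 0.1724 0.1902 0.0604
0.5528 1 0.1884 0.1884 0.0597
s4 64 [0.5442 0.182  0.0601]
0.536 5 0.1737 0.1854 0.0599
0.5384 9 0.1746 0.1906 0.0603
0.5408 11 0.174 0.1907 0.0601
0.5432 8 0.1722 0.1881 0.0598
0.5456 7 0.1726 0.1907 0.0594
0.548 11 0.1721 0.1889 0.0602
0.5504 10 0.1734 0.1903 0.0607
0.5528 3 0.1778 0.1889 0.0605
tip [0.54725759 0.17932512 0.0687    ] eye [0.54556063 0.18045061 0.0608    ] [0.54539973 0.18134892 0.0615    ] tabtop corners [array([0.5504, 0.1717]), array([0.5359, 0.1719]), array([0.5358, 0.1878]), array([0.5538, 0.187 ])] pivot [0.56369693 0.18029306 0.062     ]
```

Emit:
{"name": "send_rows", "arguments": {
  "targets": [0,0.06,0.08,0,0,0,0,0,0.12,0.16,0,0,0,0,0,0.12,0.16,0.3,0,0,0,0,0.12,0.16,0.6,0,0,0,0,0.12,0.16,0.8,0,0,0]
}}

```text
clock: 6.18
ee_pos: [0.4612, 0.1836, 0.0771]
tcp_rot: [-0.025, -3.141, 0.0]
force: [0.7, 0.3, -1.3]
width: 0.0115
gripper_force: 60.0
```

Emit:
{"name": "send_rows", "arguments": {
  "targets": [0,0,0,0,0,0,0,0,0,0,0.05,0,0,0,0,0,0,0.1,0,0,0,0,0,0,0.15,0,0,0,0,0,0,0.15,0,0,0]
}}

```text
clock: 6.6
ee_pos: [0.4614, 0.1836, 0.076]
tcp_rot: [0.025, 3.141, -0.0]
force: [0.3, 0.2, -1.8]
width: 0.0115
gripper_force: 60.0
```

```bash
python3 - <<'E'
from h import *
sidecrop('s5','c5')
s=load('s5');a=s['pixels'][235:260,295:330];cv2.imwrite('pics/c5.png',cv2.resize(a,None,fx=20,fy=20,interpolation=cv2.INTER_CUBIC)[:,:,::-1])
E
```

```text
6.65 [0.4614 0.1836 0.0761] [0.025 3.141 0.   ] [-0.6  0.4 -1.4] 0.01111199776073018
```

View pics/c5.png

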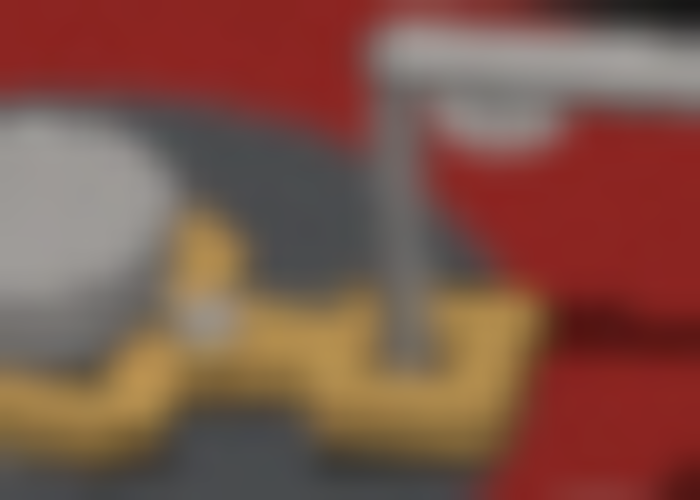

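Emit:
{"name": "send_rows", "arguments": {
  "targets": [0,0.04,-0.04,0,0,0,0,0,0.08,-0.04,0.1,0,0,0,0,0.08,-0.04,0.2,0,0,0,0,0.08,-0.04,0.3,0,0,0,0,0.08,-0.04,0.3,0,0,0]
}}

```text
clock: 7.07
ee_pos: [0.4605, 0.1832, 0.0729]
tcp_rot: [-0.025, -3.141, 0.0]
force: [-0.1, -0.6, -1.0]
width: 0.0114
gripper_force: 60.0
```

Emit:
{"name": "send_rows", "arguments": {
  "targets": [0,0,0,0,0,0,0,0,0,0,0,0,0,0,0,0,0,0,0,0,0,0,0,0,0,0,0,0,0,0,0,0,0,0,0]
}}

```text
clock: 7.48
ee_pos: [0.4606, 0.1833, 0.0731]
tcp_rot: [0.025, 3.141, 0.0]
force: [0.5, 0.7, -1.2]
width: 0.0113
gripper_force: 60.0
```

Emit:
{"name": "send_rows", "arguments": {
  "targets": [0,0.05,0,0,0,0,0,0,0.1,0.005,0,0,0,0,0,0.14,0.01,0,0,0,0,0,0.17,0.01,0,0,0,0,0,0.2,0.01,0,0,0,0]
}}

```text
clock: 7.9
ee_pos: [0.4588, 0.1834, 0.0731]
tcp_rot: [0.025, 3.141, 0.0]
force: [0.7, -0.3, -1.7]
width: 0.0116
gripper_force: 60.0
```

Emit:
{"name": "send_rows", "arguments": {
  "targets": [0,0.02,0,0,0,0,0,0,0.04,0,0,0,0,0,0,0.06,0,0,0,0,0,0,0.08,0,0,0,0,0,0,0.1,0,0,0,0,0]
}}

```text
clock: 8.32
ee_pos: [0.4584, 0.1835, 0.0733]
tcp_rot: [0.025, 3.14, 0.001]
force: [3.0, -0.5, -1.6]
width: 0.0112
gripper_force: 60.0
```

Emit:
{"name": "send_rows", "arguments": {
  "targets": [0,0.02,0,0,0,0,0,0,0.04,0,0,0,0,0,0,0.06,0,0,0,0,0,0,0.08,0.01,0,0,0,0,0,0.1,0.01,0,0,0,0]
}}

```text
clock: 8.73
ee_pos: [0.458, 0.1836, 0.0735]
tcp_rot: [0.026, 3.139, 0.001]
force: [6.0, -1.1, -1.2]
width: 0.0115
gripper_force: 60.0
```

Emit:
{"name": "send_rows", "arguments": {
  "targets": [0,0.02,0,0,0,0,0,0,0.04,0,0,0,0,0,0,0.06,0,0,0,0,0,0,0.08,0.01,0,0,0,0,0,0.1,0.01,0,0,0,0]
}}

```text
clock: 9.15
ee_pos: [0.4578, 0.1837, 0.0737]
tcp_rot: [0.026, 3.137, 0.002]
force: [6.9, -1.7, -1.7]
width: 0.0112
gripper_force: 60.0
```

Emit:
{"name": "send_rows", "arguments": {
  "targets": [0,0.02,-0.01,0,0,0,0,0,0.04,-0.02,0,0,0,0,0,0.06,-0.03,0,0,0,0,0,0.08,-0.03,0,0,0,0,0,0.1,-0.03,0,0,0,0]
}}

```text
clock: 9.57
ee_pos: [0.4575, 0.1836, 0.0739]
tcp_rot: [0.026, 3.136, 0.002]
force: [8.4, -0.7, -1.2]
width: 0.0112
gripper_force: 60.0
```

Emit:
{"name": "send_rows", "arguments": {
  "targets": [0,0.02,0,0,0,0,0,0,0.04,0,0,0,0,0,0,0.06,0,0,0,0,0,0,0.08,0,0,0,0,0,0,0.1,0,0,0,0,0]
}}

```text
clock: 9.98
ee_pos: [0.4569, 0.1837, 0.0741]
tcp_rot: [0.027, 3.135, 0.003]
force: [8.9, -1.4, -1.8]
width: 0.0117
gripper_force: 60.0
```

Emit:
{"name": "send_rows", "arguments": {
  "targets": [0,0.02,-0.01,0.05,0,0,0,0,0.04,-0.02,0.1,0,0,0,0,0.06,-0.02,0.15,0,0,0,0,0.08,-0.02,0.18,0,0,0,0,0.1,-0.02,0.2,0,0,0]
}}

```text
clock: 10.4
ee_pos: [0.4564, 0.1836, 0.0722]
tcp_rot: [0.026, 3.134, 0.003]
force: [9.9, -1.0, -1.4]
width: 0.0114
gripper_force: 60.0
```

```bash
python3 - <<'E'
from h import *
sidecrop('s6','c6')
for k in('s5','s6'):
    s=load(k);P=pts(s);hsv=cv2.cvtColor(s['pixels'],cv2.COLOR_RGB2HSV).astype(int)
    m=(P[...,0]>.538)&(P[...,0]<.60)&(P[...,2]>.084)&(P[...,2]<.105)&(abs(P[...,1]-.18)<.012);q=P[m];print(k,'shank end',len(q),q[:,0].max(),q.mean(0))
    m=(P[...,0]>.48)&(P[...,0]<.56)&(P[...,2]>.084)&(P[...,2]<.105)&(abs(P[...,1]-.18)<.012)&(hsv[...,1]<80);q=P[m];print('shank slope',len(q),np.polyfit(q[:,0]-.52,q[:,2],1))
    m=(P[...,2]>.0575)&(P[...,2]<.066)&(P[...,0]>.525)&(P[...,0]<.60)&(abs(P[...,1]-.18)<.025)&(hsv[...,0]>12)&(hsv[...,0]<32)&(hsv[...,1]>90);q=P[m];print('clip',len(q),q.min(0),q.mean(0))
s=load('s6');a=s['pixels'][230:260,290:330];cv2.imwrite('pics/c6.png',cv2.resize(a,None,fx=20,fy=20,interpolation=cv2.INTER_CUBIC)[:,:,::-1])
E
```

```text
10.45 [0.4563 0.1836 0.0722] [2.600e-02 3.134e+00 3.000e-03] [ 9.  -0.6 -1.5] 0.01170474135336538
s5 shank end 26 0.546833027183395 [0.54326367 0.1821141  0.09057405]
shank slope 147 [-0.03649325  0.09205453]
clip 155 [0.53639579 0.16726618 0.05753667] [0.56020405 0.18434837 0.06006364]
s6 shank end 11 0.5418648678668724 [0.54004412 0.18300286 0.08906496]
shank slope 143 [-0.0016306   0.08945509]
clip 165 [0.53499654 0.16485358 0.05755251] [0.55908833 0.18384815 0.06016807]
```

View pics/c6.png

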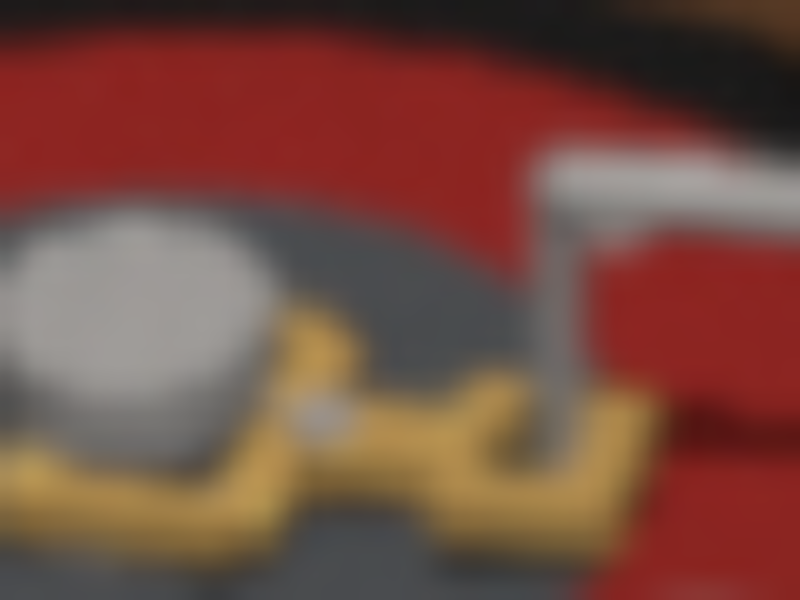

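Emit:
{"name": "send_rows", "arguments": {
  "targets": [0,0,0,0.04,0,0,0,0,0,0,0.08,0,0,0,0,0,0,0.12,0,0,0,0,0,0,0.15,0,0,0,0,0.02,0,0.15,0,0,0]
}}

```text
clock: 10.87
ee_pos: [0.4562, 0.1837, 0.0708]
tcp_rot: [0.027, 3.134, 0.003]
force: [8.5, -1.2, -0.8]
width: 0.0115
gripper_force: 60.0
```

Emit:
{"name": "send_rows", "arguments": {
  "targets": [0,0.02,0,0,0,0,0,0,0.04,0,0,0,0,0,0,0.06,0,0,0,0,0,0,0.08,0,0.02,0,0,0,0,0.1,0,0.02,0,0,0]
}}

```text
clock: 11.28
ee_pos: [0.4559, 0.1837, 0.0708]
tcp_rot: [0.027, 3.133, 0.004]
force: [9.6, -1.0, -0.7]
width: 0.0115
gripper_force: 60.0
```

Emit:
{"name": "send_rows", "arguments": {
  "targets": [0,0.02,0,0,0,0,0,0,0.04,0,0,0,0,0,0,0.06,0,0,0,0,0,0,0.08,0,0.02,0,0,0,0,0.1,0,0.02,0,0,0]
}}

```text
clock: 11.7
ee_pos: [0.455, 0.1838, 0.0706]
tcp_rot: [0.027, 3.132, 0.004]
force: [10.6, -0.5, -1.1]
width: 0.0115
gripper_force: 60.0
```

Emit:
{"name": "send_rows", "arguments": {
  "targets": [0,0.02,0,0,0,0,0,0,0.04,0,0,0,0,0,0,0.06,0,0,0,0,0,0,0.08,0,0.03,0,0,0,0,0.1,0,0.04,0,0,0]
}}

```text
clock: 12.12
ee_pos: [0.4537, 0.1838, 0.0702]
tcp_rot: [0.027, 3.133, 0.004]
force: [9.9, -1.6, -1.0]
width: 0.0114
gripper_force: 60.0
```

Emit:
{"name": "send_rows", "arguments": {
  "targets": [0,0.02,0,0,0,0,0,0,0.04,0,0,0,0,0,0,0.06,0,0,0,0,0,0,0.08,0,0.02,0,0,0,0,0.1,0,0.03,0,0,0]
}}

```text
clock: 12.53
ee_pos: [0.4522, 0.1837, 0.0697]
tcp_rot: [0.027, 3.134, 0.003]
force: [8.8, -1.2, -0.6]
width: 0.0118
gripper_force: 60.0
```

```bash
cat >> h.py <<'E'
def chk(tag):
    s=grab('side',tag);P=pts(s);hsv=cv2.cvtColor(s['pixels'],cv2.COLOR_RGB2HSV).astype(int);st=monitor.read_state()
    print(st['clock'],st['ee_pos'].round(4),st['force'].round(1))
    x0=st['ee_pos'][0]
    m=(P[...,0]>x0+.025)&(P[...,0]<x0+.09)&(P[...,2]>.084)&(P[...,2]<.105)&(abs(P[...,1]-.18)<.012)&(hsv[...,1]<80);q=P[m];print('shank',len(q),q[:,0].max(),np.polyfit(q[:,0]-x0-.05,q[:,2],1))
    m=(P[...,2]>.0535)&(P[...,2]<.066)&(P[...,0]>.49)&(P[...,0]<.60)&(abs(P[...,1]-.18)<.025)&(hsv[...,0]>12)&(hsv[...,0]<32)&(hsv[...,1]>90);q=P[m];print('clip',len(q),np.percentile(q,[3,97],axis=0).round(4).tolist(),q.mean(0))
E
python3 -c "
from h import *
chk('s7')"
```

```text
12.5833 [0.452  0.1837 0.0696] [ 8.8 -0.8 -1.7]
shank 127 0.5384489664810105 [-0.00066378  0.08742393]
clip 198 [[0.532, 0.1659, 0.0546], [0.5826, 0.194, 0.0612]] [0.55624063 0.18393169 0.05853215]
```

Emit:
{"name": "send_rows", "arguments": {
  "targets": [0,0.03,0,0,0,0,0,0,0.06,0,0,0,0,0,0,0.09,0,0,0,0,0,0,0.12,0,0,0,0,0,0,0.15,0,0,0,0,0]
}}

```text
clock: 13.0
ee_pos: [0.4476, 0.1835, 0.0689]
tcp_rot: [0.026, 3.14, 0.001]
force: [3.2, -0.4, 0.8]
width: 0.0114
gripper_force: 60.0
```

Emit:
{"name": "send_rows", "arguments": {
  "targets": [0,0.03,0,0,0,0,0,0,0.06,0,0,0,0,0,0,0.09,0,0,0,0,0,0,0.12,0,0,0,0,0,0,0.15,0,0,0,0,0]
}}

```text
clock: 13.42
ee_pos: [0.4453, 0.1834, 0.0686]
tcp_rot: [-0.025, -3.141, -0.0]
force: [2.7, -0.1, 1.9]
width: 0.0113
gripper_force: 60.0
```

Emit:
{"name": "send_rows", "arguments": {
  "targets": [0,0.03,0,0,0,0,0,0,0.06,0,0,0,0,0,0,0.09,0,0,0,0,0,0,0.12,0,0,0,0,0,0,0.15,0,0,0,0,0]
}}

```text
clock: 13.83
ee_pos: [0.444, 0.1833, 0.0685]
tcp_rot: [0.025, 3.141, 0.0]
force: [3.1, -0.6, 2.8]
width: 0.011
gripper_force: 60.0
```

```bash
python3 -c "
from h import *
chk('s8')"
```

```text
13.8833 [0.4439 0.1833 0.0685] [1.7 0.4 3.2]
shank 114 0.5302495943225921 [-0.00910536  0.08641339]
clip 204 [[0.5236, 0.1663, 0.0542], [0.5734, 0.194, 0.0612]] [0.54884551 0.1823125  0.05780008]
```

Emit:
{"name": "send_rows", "arguments": {
  "targets": [0,0.05,0,-0.1,0,0,0,0,0.15,0,-0.15,0,0,0,0,0.25,0,-0.15,0,0,0,0,0.35,0,-0.15,0,0,0,0,0.45,0,-0.15,0,0,0]
}}

```text
clock: 14.3
ee_pos: [0.4386, 0.1832, 0.0697]
tcp_rot: [-0.025, -3.14, 0.001]
force: [1.2, 0.6, -0.2]
width: 0.0116
gripper_force: 60.0
```

Emit:
{"name": "send_rows", "arguments": {
  "targets": [0,0.1,0,0,0,0,0,0,0.2,0,0,0,0,0,0,0.3,0,0,0,0,0,0,0.4,0,0,0,0,0,0,0.5,0,0,0,0,0]
}}

```text
clock: 14.72
ee_pos: [0.434, 0.1834, 0.0699]
tcp_rot: [-0.025, -3.141, 0.0]
force: [0.5, -0.0, -0.9]
width: 0.0115
gripper_force: 60.0
```

```bash
python3 -c "
from h import *
chk('s9')"
```

```text
14.7667 [0.4338 0.1834 0.0699] [ 0.1 -0.3 -1.4]
shank 128 0.5200559257712202 [-0.01558483  0.08681235]
clip 192 [[0.5132, 0.1664, 0.0537], [0.5623, 0.1944, 0.0578]] [0.53925859 0.18168161 0.05601951]
```

Emit:
{"name": "send_rows", "arguments": {
  "targets": [0,0.1,0,0,0,0,0,0,0.2,0,0,0,0,0,0,0.3,0,0,0,0,0,0,0.4,0,0,0,0,0,0,0.5,0,0,0,0,0]
}}

```text
clock: 15.18
ee_pos: [0.4292, 0.1835, 0.07]
tcp_rot: [-0.025, -3.141, 0.0]
force: [-0.0, -0.1, -1.1]
width: 0.0112
gripper_force: 60.0
```

Emit:
{"name": "send_rows", "arguments": {
  "targets": [0,0.1,0,0,0,0,0,0,0.2,0,0,0,0,0,0,0.3,0,0,0,0,0,0,0.4,0,0,0,0,0,0,0.5,0,0,0,0,0]
}}

```text
clock: 15.6
ee_pos: [0.4242, 0.1836, 0.07]
tcp_rot: [-0.025, -3.141, 0.0]
force: [0.1, -0.7, -0.1]
width: 0.0114
gripper_force: 60.0
```

```bash
python3 -c "
from h import *
chk('s10')"
```

```text
15.65 [0.424  0.1836 0.07  ] [ 0.1 -0.5 -0.7]
shank 121 0.5102616921320232 [-0.02133983  0.08678717]
clip 184 [[0.5032, 0.1662, 0.0539], [0.5522, 0.1944, 0.058]] [0.52872323 0.18213794 0.0561819 ]
```

Emit:
{"name": "send_rows", "arguments": {
  "targets": [0,-0.05,0,0,0,0,0,0,-0.12,0,0,0,0,0,0,-0.12,0,-0.2,0,0,0,0,-0.12,0,-0.5,0,0,0,0,-0.12,0,-1,0,0,0]
}}

```text
clock: 16.07
ee_pos: [0.4254, 0.1834, 0.0801]
tcp_rot: [-0.025, -3.141, 0.001]
force: [0.5, -1.0, -1.0]
width: 0.0116
gripper_force: 60.0
```

Emit:
{"name": "send_rows", "arguments": {
  "targets": [0,0,0,-0.6,0,0,0,0,0,0,-1.5,0,0,0,0,0,0,-3.5,0,0,0,0,0,0,-6,0,0,0,0,0,0,-9,0,0,0]
}}

```text
clock: 16.48
ee_pos: [0.4247, 0.1831, 0.1709]
tcp_rot: [-0.025, -3.14, 0.002]
force: [0.3, 0.6, -1.5]
width: 0.0112
gripper_force: 60.0
```

```bash
python3 -c "
from h import *
chk('s11')"
```

```text
16.5333 [0.4284 0.1849 0.1768] [1.6 1.4 2.8]Traceback (most recent call last):
  File "<string>", line 3, in <module>
    chk('s11')
    ~~~^^^^^^^
  File "h.py", line 26, in chk
    m=(P[...,0]>x0+.025)&(P[...,0]<x0+.09)&(P[...,2]>.084)&(P[...,2]<.105)&(abs(P[...,1]-.18)<.012)&(hsv[...,1]<80);q=P[m];print('shank',len(q),q[:,0].max(),np.polyfit(q[:,0]-x0-.05,q[:,2],1))
                                                                                                                                                ~~~~~~~~~~^^
    return umr_maximum(a, axis, None, out, keepdims, initial, where)
ValueError: zero-size array to reduction operation maximum which has no identity
```

Now the transit back over the rest.

Emit:
{"name": "send_rows", "arguments": {
  "targets": [0,-0.7,-1.5,0,0,0,0,0,-2.1,-4.3,0,0,0,0,0,-3.7,-7.4,0,0,0,0,0,-5.3,-10.6,0,0,0,0,0,-6.9,-13.8,0,0,0,0]
}}

```text
clock: 16.95
ee_pos: [0.493, 0.0433, 0.171]
tcp_rot: [0.024, 3.14, 0.001]
force: [0.9, 0.1, -1.2]
width: 0.0114
gripper_force: 60.0
```

Emit:
{"name": "send_rows", "arguments": {
  "targets": [0,-1.6,-3.2,0,0,0,0,0,-3.2,-6.4,0,0,0,0,0,-5.5,-10.5,0,0,0,0,0,-7.6,-14.3,0,0,0,0,0,-9,-17.6,0,0,0,0]
}}

```text
clock: 17.37
ee_pos: [0.5803, -0.133, 0.1709]
tcp_rot: [0.023, 3.14, 0.001]
force: [1.3, 0.7, -0.2]
width: 0.0115
gripper_force: 60.0
```

Emit:
{"name": "send_rows", "arguments": {
  "targets": [0,0,0,1,0,0,0,0,0,0,3,0,0,0,0,0,0,5,0,0,0,0,0,0,7,0,0,0,0,0,0,7,0,0,0]
}}

```text
clock: 17.78
ee_pos: [0.5763, -0.1309, 0.0968]
tcp_rot: [-0.025, -3.135, -0.002]
force: [-0.6, 0.8, -1.8]
width: 0.0113
gripper_force: 60.0
```

Emit:
{"name": "send_rows", "arguments": {
  "targets": [0,0,0,0,0,0,0,0,0,0,0,0,0,0,0,0,0,0,0,0,0,0,0,0,0,0,0,0,0,0,0,0,0,0,0]
}}

```text
clock: 18.2
ee_pos: [0.5797, -0.1318, 0.1011]
tcp_rot: [0.025, 3.14, -0.0]
force: [-0.8, -0.3, -0.6]
width: 0.0114
gripper_force: 60.0
```

```bash
python3 - <<'E'
from h import *
s=grab('side','s12');st=monitor.read_state();print(st['ee_pos'],st['tcp_rot'])
P=pts(s);hsv=cv2.cvtColor(s['pixels'],cv2.COLOR_RGB2HSV).astype(int);br=(hsv[...,0]>12)&(hsv[...,0]<32)&(hsv[...,1]>90)
m=(P[...,2]>.0515)&(P[...,2]<.066)&(P[...,0]>.48)&(P[...,0]<.60)&(abs(P[...,1]-.18)<.03)&br;q=P[m];print('clip',len(q),np.percentile(q,[3,97],axis=0).round(4).tolist(),q.mean(0))
for k in('side0','s12'):
    S=load(k);P=pts(S);h=cv2.cvtColor(S['pixels'],cv2.COLOR_RGB2HSV).astype(int)
    z0=.054 if k=='side0' else .07
    m=(P[...,0]>.49)&(P[...,0]<.72)&(abs(P[...,1]+.135)<.02)&(P[...,2]>z0)&(P[...,2]<z0+.05);Q=P[m]
    y=m&(h[...,0]>20)&(h[...,0]<35)&(h[...,1]>130);q=P[y];print(k,'yellow',y.sum(),np.percentile(q,[2,98],axis=0).round(4).tolist(),np.polyfit(q[:,0]-.58,q[:,2],1),np.polyfit(q[:,0]-.58,q[:,1],1))
    g=m&(h[...,1]<70)&(P[...,0]>.63);q=P[g];print('steel',g.sum(),q.max(0),q.mean(0))
a=np.hstack([load(k)['pixels'][110:210,270:370] for k in('side0','s12')])
cv2.imwrite('pics/c12.png',cv2.resize(a,None,fx=4,fy=4,interpolation=cv2.INTER_CUBIC)[:,:,::-1])
E
```

```text
[ 0.57952449 -0.13173364  0.10089435] [ 2.50564689e-02  3.14002476e+00 -7.44530964e-05]
clip 232 [[0.5028, 0.1651, 0.052], [0.553, 0.1947, 0.0576]] [0.52934143 0.18164161 0.05549886]
side0 yellow 269 [[0.5139, -0.1417, 0.0553], [0.5986, -0.1259, 0.0699]] [-0.00757076  0.0640195 ] [-0.00390218 -0.13074081]
steel 37 [ 0.66611955 -0.13126007  0.06517096] [ 0.65038684 -0.13530142  0.0617121 ]
s12 yellow 131 [[0.5131, -0.1297, 0.109], [0.5989, -0.1241, 0.1197]] [-0.00089117  0.11450387] [-0.01587479 -0.12735546]
steel 49 [ 0.6654072  -0.12840088  0.11969904] [ 0.64938499 -0.13217549  0.11449961]
```

View pics/c12.png

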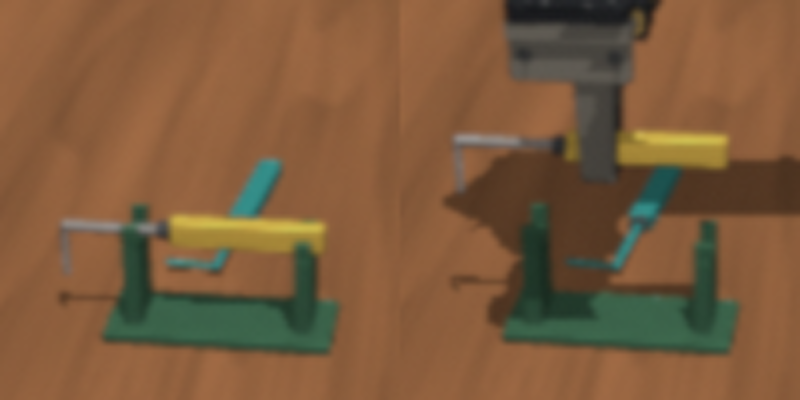

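Emit:
{"name": "send_rows", "arguments": {
  "targets": [0,-0.05,-0.2,0,0,0,0,0,-0.05,-0.2,1.5,0,0,0,0,-0.05,-0.2,3,0,0,0,0,-0.05,-0.2,4,0,0,0,0,-0.05,-0.2,4,0,0,0]
}}

```text
clock: 18.67
ee_pos: [0.5779, -0.1335, 0.0579]
tcp_rot: [-0.025, -3.138, -0.001]
force: [-0.3, -0.5, -1.3]
width: 0.0115
gripper_force: 60.0
```

Emit:
{"name": "send_rows", "arguments": {
  "targets": [0,0,0,0,0,0,0,0,0,0,0.4,0,0,0,0,0,0,0.8,0,0,0,0,0,0,1.2,0,0,0,0,0,0,1.3,0,0,0]
}}

```text
clock: 19.08
ee_pos: [0.5793, -0.1337, 0.0466]
tcp_rot: [-0.025, -3.141, -0.0]
force: [0.1, -0.4, -1.6]
width: 0.0117
gripper_force: 60.0
```

Emit:
{"name": "send_rows", "arguments": {
  "targets": [0,0,0,0,0,0,0,0,0,0,0,0,0,0,0,0,0,0,0,0,0,0,0,0,0,0,0,0,0,0,0,0,0,0,0]
}}

```text
clock: 19.5
ee_pos: [0.5797, -0.1338, 0.0472]
tcp_rot: [0.025, 3.141, -0.0]
force: [0.4, 0.3, -1.0]
width: 0.0116
gripper_force: 60.0
```

Emit:
{"name": "send_rows", "arguments": {
  "targets": [0,0,0,0.1,0,0,0,0,0,0,0.1,0,0,0,0.15,0,0,0.1,0,0,0,0.3,0,0,0.1,0,0,0,0.4,0,0,0.1,0,0,0],
  "newtons": 10
}}

```text
clock: 19.92
ee_pos: [0.5796, -0.1338, 0.0461]
tcp_rot: [0.025, 3.141, -0.0]
force: [-0.4, 0.3, 0.5]
width: 0.025
gripper_force: 0.0
```

Emit:
{"name": "send_rows", "arguments": {
  "targets": [0.4,0,0,0,0,0,0,0.4,0,0,-1,0,0,0,0.4,0,0,-3,0,0,0,0.4,0,0,-6,0,0,0,0.4,0,0,-9,0,0,0]
}}

```text
clock: 20.33
ee_pos: [0.5788, -0.1338, 0.137]
tcp_rot: [-0.025, -3.14, -0.0]
force: [0.8, -0.2, -0.4]
width: 0.037
gripper_force: 0.0
```

Emit:
{"name": "send_rows", "arguments": {
  "targets": [0.4,0,0,-1,0,0,0,0.4,0,0,-2,0,0,0,0.4,0,0,-2,0,0,0,0.4,0,0,-2,0,0,0,0.4,0,0,-2,0,0,0]
}}

```text
clock: 20.75
ee_pos: [0.5786, -0.1335, 0.1547]
tcp_rot: [-0.025, -3.139, -0.001]
force: [0.1, 0.2, -0.3]
width: 0.0368
gripper_force: 0.0
```

```bash
python3 - <<'E'
from h import *
s=grab('side','s13');st=monitor.read_state();print(st['ee_pos'],st['width'])
P=pts(s);hsv=cv2.cvtColor(s['pixels'],cv2.COLOR_RGB2HSV).astype(int);br=(hsv[...,0]>12)&(hsv[...,0]<32)&(hsv[...,1]>90)
m=(P[...,2]>.0515)&(P[...,2]<.066)&(P[...,0]>.48)&(P[...,0]<.60)&(abs(P[...,1]-.18)<.03)&br;q=P[m];print('clip',len(q),q.mean(0))
for k in('side0','s13'):
    S=load(k);P=pts(S);h=cv2.cvtColor(S['pixels'],cv2.COLOR_RGB2HSV).astype(int)
    m=(P[...,0]>.49)&(P[...,0]<.72)&(abs(P[...,1]+.135)<.02)&(P[...,2]>.054)&(P[...,2]<.08)
    y=m&(h[...,0]>20)&(h[...,0]<35)&(h[...,1]>130);q=P[y];print(k,'yellow',y.sum(),np.percentile(q,[2,98],axis=0).round(4).tolist(),np.polyfit(q[:,0]-.58,q[:,2],1),np.polyfit(q[:,0]-.58,q[:,1],1))
    g=m&(h[...,1]<70)&(P[...,0]>.63);q=P[g];print('steel',g.sum(),q.max(0),q.mean(0))
E
```

```text
[ 0.57851722 -0.1334762   0.15448094] 0.03673225311284694
clip 230 [0.52933752 0.18152365 0.05550283]
side0 yellow 269 [[0.5139, -0.1417, 0.0553], [0.5986, -0.1259, 0.0699]] [-0.00757076  0.0640195 ] [-0.00390218 -0.13074081]
steel 37 [ 0.66611955 -0.13126007  0.06517096] [ 0.65038684 -0.13530142  0.0617121 ]
s13 yellow 271 [[0.513, -0.1397, 0.0552], [0.5986, -0.1254, 0.0698]] [-0.02042697  0.06358011] [-0.00287481 -0.13054111]
steel 33 [ 0.66386145 -0.13026217  0.06501099] [ 0.64878299 -0.13371595  0.06169967]
```

```bash
python3 -c "
from h import *
print(order.close_job())"
```

```text
the job is handed in; nothing more can be done
None
```

The clip was drawn out with the pick and lies loose on the hub about 31 mm from the axle. The pick is back in its green rest and released, and the job was handed in at about 21 s, with no verdict returned.

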